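# Feel for the lost end of a foil roll in the covered roll box and push it out

### The arm

A 6-joint arm with a two-finger parallel gripper is mounted at the origin on a cart in front of the work surface, level with it; the furniture and walls round the work are solid. World frame = base frame: x ahead of the robot, y to its left, z up, the work surface at z = 0. Lengths are in m, angles in rad, forces in N, time in s.
With the tool pointing down it reaches from about 0.225 to 0.875 m from the base axis. Payload 3.4 kg.
Tool frame: the origin (TCP) lies where the fingers leave the gripper's body, on its centre line; the fingertips stand 73 mm ahead of it and the grasp point (between the pads) lies 54 mm ahead of it (manip.grip_point_offset is the distance from the TCP to the grasp point, in m); z points along the fingers, y is the line along which they close (so a half turn about z gives the same grasp; the last joint's range is limited). The gripper opens to 85 mm and grips with 20 to 120 N. Pads are 22 mm wide; open, the fingers measure 114 mm over their backs; the gripper's body (76 mm by 85 mm) begins 54 mm behind the grasp point. The pads swing forward as they close: fully open they stand 13 mm farther back than shut.
Start: joints at [1.106, 0.276, 1.505, -0, 1.361, -0.121], TCP at [0.194, 0.541, 0.304] pointing down, gripper open.
Joint ranges: [-2.89, 2.89], [-0.75, 2.08], [0.22, 2.7], [-1.18, 4.32], [0.11, 2.71], [-2.7, 2.7]. Speed limits (rad/s): [2.57, 2.57, 3.14, 3.14, 3.14, 3.14].

### API

Orientations are given as a unit quaternion [w, x, y, z].
In Python, from rig import sensors, cams, manip, spotter gives the robot as it stands.
- The arm moves only by the tool drive_tool, never from a script. Its argument "targets" is a list of rows, each a list of 4 numbers: the shift along the world's x, y, z in m, then the turn about the world's z in degrees. In form: [[dx, dy, dz, spin], ...]. A call has exactly 5 rows; each row shifts and turns the commanded pose from where the row before left it; what a row does not reach is not made up. A row lasts 1/8 s, in which the tool goes at most 62.5 mm and 10.7 degrees, less where a joint would pass 70% of its speed; a pose out of reach is approached as far as the arm can. A call is refused whole if a number of a shift passes 0.0625 or a number of a turn 10.7, either way. A call with a gripper value outside its range is refused whole. "jaw" is the finger opening in m, from 0 to 0.0854, set as the call begins (left out, the last holds). The fingers move at their own pace and stop on an object; "force" is the grip in N (left out, the last holds). Time passes only in rows, so rows that do not move let the fingers close, or fill a call up. It gives the time, the measured TCP pose, the force and the opening at its end, in the units of the state.
- sensors.get_state(): the state, without advancing time (a new reading comes with each control period).
- cams.get_image(name): name is "scene" or "top" or "wrist"; returns a dict with "color" (420x560x3 uint8, red, green, blue), "intrinsics" (3x3 intrinsics, pixels), "R" (3x3) and "t" (3): a world point X has camera coordinates R X + t. Camera axes: x right, y down, z forward; pixel columns grow to the right and rows downward; lengths in m; the calibration is good to about 2 mm. A picture is of the moment at which its call begins. There is no depth.
- manip.sign_off(): hands the job in, once; it reports no verdict.
Trained networks look in the newest picture that a camera, given by its name, has taken for a name from the list of things; names that differ only in an ending like _2 or _b are one class to them, and where a whole thing is asked for, a point or a joint stands for the part that bears it (a point fixed in the world has none). Each returns a list of dicts, best first, with "score" (0 to 1); they miss things now and then, are a little off and sometimes report something else, mostly with a low value. They report only what shows in the picture. A call takes as long as a camera call.
- spotter.find_in(query, camera): "point" ([x, y, z] in m, in world coordinates, good to about 4 mm: the middle of the surface that is visible of it).
- spotter.landmark_of(query, camera): "point" ([x, y, z] in m, in world coordinates, good to about 4 mm: a listed point, or the origin of a listed thing).
The state is a dict: "clock": time; "qpos": joint angles; "qd": joint speeds; "effort": joint torques, N m; "position": TCP position; "ee_rot": TCP orientation; "contact_force": force on the tool from outside, world axes, zero at the start; "moment": the same for the moment, N m; "width": finger opening in m.
Only numpy, scipy, OpenCV 4.12 (cv2) and the standard library are available. Lean on these libraries where they do the work, as an engineer would, in place of code of your own. Each camera call takes 0.05 s, during which the arm holds its last target. There are 200 camera calls.

### The job

The last of a foil roll has slipped back out of sight in one of the two covered lanes of the bamboo roll box. Drop the flap at the box's end fully open, feel along the lanes with their push slides for the one that meets the roll, push the roll out of the open end and lay it flat, wholly on the red chopping board, without throwing or dropping it. Leave the flap fully open, ready for a new roll, and leave the other things on the worktop where they are.

Things in the scene. Friction and masses are not known exactly. Their poses are not given: they have to be found in the camera images.
- roll_box: Pale bamboo box for wrap rolls, fixed, closed on top, 116 (x) x 356 (y) x 58 mm high. Origin: centre of its underside, z up. Two lanes 46 mm wide and 47 mm high, centred at x -27 (front) and +27 mm (back), run along y from the flap (y -178 mm) to the closed end (y +170 mm). Floor 5 mm thick. One lane hides the foil roll, the other only a thin red pen, over which the slide passes
- mouth (a point): Middle of the box's open end, on the edge of its floor and on the flap's hinge line (box frame 0, -178, 5 mm). At the start the nearer end of the foil roll is 10 to 145 mm from here inside its lane
- flap (a joint): Angle of the flap that closes both lanes at the -y end: near 0 upright (starts 0 to 0.2), 1.57 flat on the worktop with its inner face level with the box's floor. 116 mm wide, 5 mm thick, hinged along its lower edge at point mouth; swings outward to -y with little friction (under 1 N at the tab) and falls open by itself past about 0.5 rad
- flap_tab (a point): On the inner face of the flap's darker tab, 70 mm from the hinge. The tab, 60 mm wide in the middle, reaches 77 mm from the hinge, so upright it stands 24 mm above the box's top and can be pushed outward by a fingertip held just above the top, inside of it
- front_slide (a joint): Travel of the push slide of the front lane (-x side): 0 at the closed end (starts at 0 to 30 mm), 0.332 with its blade at the mouth; it grows towards the flap (-y). Moves alone with about 0.5 N. Its blade, 42 mm wide, fills the lane from 18 to 50 mm above the worktop and pushes whatever stands in front; its front face is 8 mm ahead (-y) of the tab's centre
- front_tab (a point): Centre of the front slide's black tab on top of the box, 70 mm above the worktop: 26 (x) x 14 (y) x 21 mm high, from 60 to 81 mm above the worktop
- back_slide (a joint): Travel of the like push slide of the back lane (+x side), with the same values as front_slide
- back_tab (a point): Centre of the back slide's black tab, like front_tab
- foil_roll: Rest of a roll of kitchen foil, 150 mm long (along its y), 0.3 to 0.55 kg: a 37 mm round silver roll between two grey square end plugs 40 x 40 x 12 mm on which it rests, so it does not roll. Pushing it takes about 1.3 to 5 N more than the empty slide. Origin: middle of its underside. Starts hidden, lengthwise in a lane, on the box's floor
- roll_mid (a point): Centre of the foil roll (20 mm above what it lies on)
- roll_end_a (a point): Centre of the foil roll's +y end face
- roll_end_b (a point): Centre of the foil roll's -y end face
- red_board: Red plastic chopping board, 170 (x) x 260 (y) x 11 mm, loose, flat on the worktop beyond the flap. Origin: centre of its underside; z up
- striped_mug: Striped mug, 90 mm high, bystander
- lemon: Lemon, 78 x 55 x 56 mm, bystander
- garlic: Garlic bulb, 60 mm, bystander
- flat_tin: Flat food tin, 86 mm wide, 40 mm high, bystander
- teaspoon: Teaspoon, 130 mm, behind the box, bystander
- clothes_peg: Purple clothes peg, 72 mm, bystander
- tape: Roll of tape, 96 mm across, 25 mm high, bystander
- spice_jar: Glass spice jar with a dark lid, 41 mm wide, 105 mm high, standing near the worktop's front edge between box and board, bystander; origin at the centre of its underside

How it is judged:
By the outcome, as a careful person would: the job done as asked, in the order asked, and still so for the second after the job is handed in, with the robot touching nothing.
It also fails if it takes over 69 s, if anything falls off the work surface, if the arm or the gripper's body presses on something with over 40 N, if the wrist force passes 120 N, or if a joint passes its speed limit or range.

## Working session

There is one attempt and no reset: what is moved stays moved. The work goes in short steps, Python scripts to look and compute and a tool call to move; the robot and the scene stay as the last step left them, time stands still between calls to the robot, and variables do not carry over. Pictures are saved under pics/ and viewed, on a budget of 10 in all, crops included, one or two more only if the job needs it, and the job is handed in when it is done.

Besides the shell and the picture viewer there is one more tool, called after "Call:" as name([rows], argument=value, ...), one row to a line, values as JSON. drive_tool: Moves the arm, as the interface text tells. Its arguments: {"type":"object","properties":{"targets":{"type":"array","items":{"type":"array","items":{"type":"number"}}},"jaw":{"type":"number"},"force":{"type":"number"}},"required":["targets"]}

```bash
mkdir -p pics; cat > h.py <<'E'
from rig import sensors, cams, manip, spotter
import numpy as np, cv2
def snap(cam,fn):
    d=cams.get_image(cam); cv2.imwrite('pics/'+fn,d['color'][:,:,::-1]); return d
def L(q,cam,f='landmark_of',n=2):
    r=getattr(spotter,f)(q,cam)
    print(cam,q,[(np.round(x['point'],3).tolist(),round(x['score'],2)) for x in r[:n]])
def st():
    s=sensors.get_state(); print(round(s['clock'],2),np.round(s['position'],4),np.round(s['ee_rot'],3),np.round(s['contact_force'],1),round(s['width'],4),np.round(s['qpos'],2))
E
python3 - <<'E'
from h import *
st()
a=snap('scene','s0.png');b=snap('top','t0.png')
cv2.imwrite('pics/st0.png',cv2.resize(np.vstack([a['color'],b['color']])[:,:,::-1],(560,840)) if 0 else cv2.resize(np.hstack([a['color'],b['color']])[:,:,::-1],(800,300)))
for c in ['top','scene']:
    for q in ['roll_box','mouth','flap_tab','front_tab','back_tab','red_board','spice_jar']: L(q,c)
st()
E
```

```text
0.0 [0.1936 0.541  0.303 ] [-0.     0.171  0.985 -0.001] [-0.1  0.2 -0.1] 0.0852 [ 1.11  0.28  1.51  0.    1.36 -0.12]
top roll_box [([0.478, 0.219, -0.001], 0.94)]
top mouth [([0.487, 0.045, 0.003], 0.57)]
top flap_tab [([0.489, 0.034, 0.068], 0.62)]
top front_tab [([0.443, 0.36, 0.08], 0.44)]
top back_tab [([0.492, 0.376, 0.071], 0.6), ([0.458, 0.158, 0.022], 0.36)]
top red_board [([0.528, -0.321, -0.002], 0.73)]
top spice_jar [([0.382, -0.155, -0.003], 0.51)]
scene roll_box []
scene mouth [([0.489, 0.044, 0.004], 0.65)]
scene flap_tab [([0.488, 0.033, 0.073], 0.63), ([0.383, -0.157, 0.002], 0.5)]
scene front_tab [([0.709, -0.13, -0.001], 0.59)]
scene back_tab [([0.492, 0.382, 0.071], 0.55)]
scene red_board [([0.73, 0.262, -0.004], 0.68), ([0.533, -0.32, -0.0], 0.57)]
scene spice_jar [([0.384, -0.156, 0.0], 0.57)]
0.8 [0.1938 0.5414 0.3039] [0.    0.171 0.985 0.   ] [-0.4  1.4 -0.4] 0.0851 [ 1.11  0.28  1.5  -0.    1.36 -0.12]
```

View pics/t0.png

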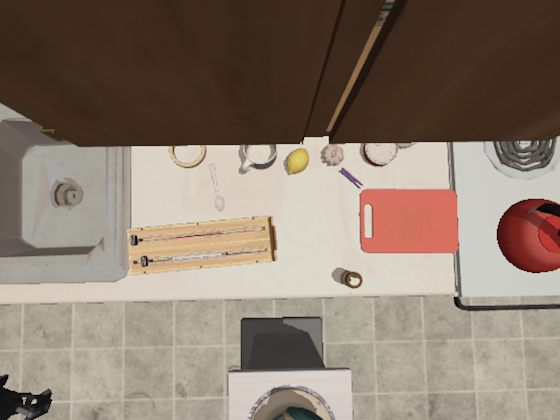

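View pics/s0.png

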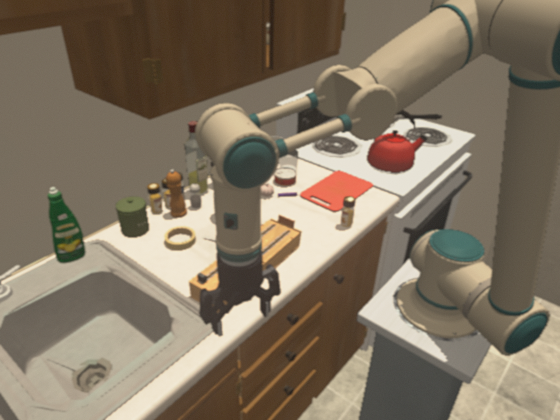

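Top view: box between columns 127–273 and rows 216–273, with the tabs at about (144,261) front and (134,240) back. The flap is at column 272, the board spans (360–458, 189–253) and the jar is at (351,280). Next I refine the box yaw and the tab positions from pixels.

```bash
cat >> h.py <<'E'
def px2w(d,u,v,z):
    K,R,t=map(np.array,(d['intrinsics'],d['R'],d['t']))
    r=R.T@np.linalg.inv(K)@np.array([u,v,1.]); c=-R.T@t
    return c+r*(z-c[2])/r[2]
E
python3 - <<'E'
from h import *
d=cams.get_image('top'); im=d['color']
c=im[205:285,115:285]; cv2.imwrite('pics/c0.png',cv2.resize(c[:,:,::-1],None,fx=4.6,fy=4.6,interpolation=cv2.INTER_CUBIC))
m=(im.max(2)<45).astype(np.uint8); m[:205]=0;m[285:]=0;m[:,:110]=0;m[:,285:]=0
n,_,s,ce=cv2.connectedComponentsWithStats(m)
for i in range(1,n):
    if s[i,4]>8: print(s[i],ce[i],np.round(px2w(d,*ce[i],.081),3))
hsv=cv2.cvtColor(im,cv2.COLOR_RGB2HSV)
b=((hsv[:,:,0]<8)&(hsv[:,:,1]>140)).astype(np.uint8); b[:,:340]=0;b[:,470:]=0;b[:170]=0;b[270:]=0
r=cv2.minAreaRect(cv2.findNonZero(b)); print(r); print([np.round(px2w(d,*p,.011),3).tolist() for p in cv2.boxPoints(r)])
w=((hsv[:,:,0]>8)&(hsv[:,:,0]<25)&(hsv[:,:,1]>85)&(hsv[:,:,2]>120)).astype(np.uint8); w[:205]=0;w[280:]=0;w[:,:110]=0;w[:,280:]=0
r=cv2.minAreaRect(cv2.findNonZero(cv2.morphologyEx(w,cv2.MORPH_OPEN,np.ones((3,3))))); print(r); print([np.round(px2w(d,*p,.058),3).tolist() for p in cv2.boxPoints(r)])
E
```

```text
[134 236   3   9  18] [135.44444444 240.05555556] [0.491 0.374 0.081]
[146 257   2   9  11] [146.18181818 261.45454545] [0.439 0.347 0.081]
((409.0, 221.0), (62.0, 98.0), 90.0)
[[0.615, -0.197, 0.011], [0.61, -0.458, 0.011], [0.446, -0.449, 0.011], [0.451, -0.191, 0.011]]
((199.40745544433594, 244.463623046875), (43.363216400146484, 141.73973083496094), 84.89783477783203)
[[0.52, 0.402, 0.058], [0.545, 0.048, 0.058], [0.436, 0.04, 0.058], [0.412, 0.391, 0.058]]
```

View pics/c0.png

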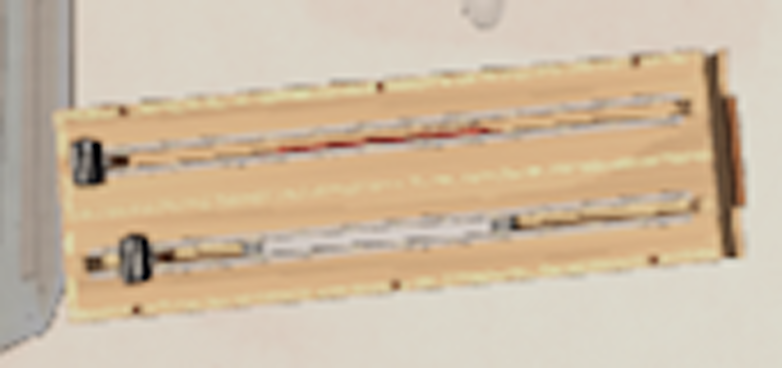

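Call:
drive_tool([
  [0.04,-0.06,0,0],
  [0.04,-0.06,0,0],
  [0.04,-0.06,0,0],
  [0.04,-0.06,0,0],
  [0.04,-0.06,0,0],
], jaw=0)

```text
clock: 1.48
position: [0.3681, 0.2797, 0.3042]
ee_rot: [0.001, 0.171, 0.985, 0.0]
contact_force: [0.8, -0.1, -0.4]
width: -0.0001
```

The crop shows the silver roll through the front lane's slot (u 245–510, so its near end is about 110 mm from the mouth) and the red pen in the back lane. Yaw is about 3.9°. Now to the flap.

Call:
drive_tool([
  [0.024,-0.042,-0.02,-9.5],
  [0.024,-0.042,-0.02,-9.5],
  [0.024,-0.042,-0.02,-9.5],
  [0.024,-0.042,-0.02,-9.5],
  [0.024,-0.042,-0.02,-9.5],
])

```text
clock: 2.1
position: [0.488, 0.0699, 0.2036]
ee_rot: [0.0, 0.556, 0.831, 0.0]
contact_force: [0.9, 0.9, 0.6]
width: 0.0002
```

Call:
drive_tool([
  [0,0,-0.01,-9.5],
  [0,0,-0.015,-9.4],
  [0,0,-0.015,0],
  [0,0,0,0],
  [0,0,0,0],
])

```text
clock: 2.72
position: [0.4876, 0.0714, 0.1645]
ee_rot: [0.0, 0.683, 0.731, 0.0]
contact_force: [0.5, 0.6, 0.2]
width: 0.0001
```

```bash
python3 - <<'E'
from h import *
st()
snap('wrist','w0.png'); L('flap_tab','wrist');L('mouth','wrist')
st()
E
```

```text
2.73 [0.4876 0.0714 0.1645] [0.    0.683 0.731 0.   ] [0.5 0.6 0.2] 0.0001 [ 0.    0.28  1.89 -0.    0.97 -0.06]
wrist flap_tab []
wrist mouth []
2.88 [0.4876 0.0714 0.1646] [0.001 0.683 0.731 0.001] [0.1 0.9 0.3] 0.0 [ 0.    0.28  1.89 -0.    0.97 -0.06]
```

View pics/w0.png

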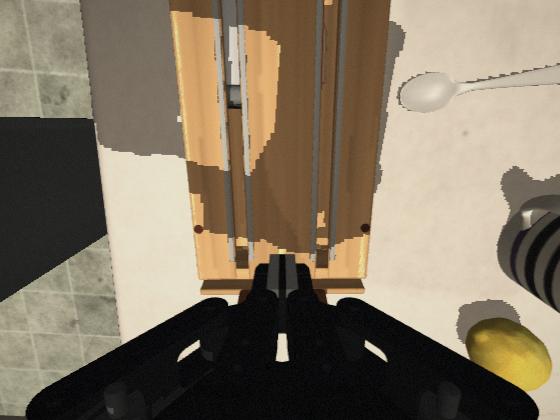

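Wrist view: the fingertips, around (283,262), are over the box's middle web just inside the flap (row 288). The roll's grey plug and silver body show at (235,95) in the front lane. Next I descend gently.

Call:
drive_tool([
  [0,0,-0.005,0],
  [0,0,-0.005,0],
  [0,0,-0.004,0],
  [0,0,0,0],
  [0,0,0,0],
])

```text
clock: 3.5
position: [0.4873, 0.0713, 0.1499]
ee_rot: [0.0, 0.683, 0.731, 0.0]
contact_force: [0.2, -0.4, 0.5]
width: -0.0
```

Call:
drive_tool([
  [0,0,-0.003,0],
  [0,0,-0.003,0],
  [0,0,-0.002,0],
  [0,0,0,0],
  [0,0,0,0],
])

```text
clock: 4.12
position: [0.4872, 0.0714, 0.1419]
ee_rot: [0.0, 0.683, 0.731, 0.0]
contact_force: [-0.1, -0.4, 0.2]
width: 0.0001
```

Call:
drive_tool([
  [0.001,-0.012,0,0],
  [0.001,-0.012,0,0],
  [0.001,-0.012,0,0],
  [0.001,-0.012,0,0],
  [0.001,-0.012,0,0],
])

```text
clock: 4.75
position: [0.4923, 0.0103, 0.142]
ee_rot: [0.0, 0.683, 0.731, 0.0]
contact_force: [-0.5, -0.2, 0.5]
width: 0.0
```

Call:
drive_tool([
  [0,-0.012,0,0],
  [0,-0.012,0,0],
  [0,-0.012,0,0],
  [0,0,0.01,0],
  [0,0,0.02,0],
])

```text
clock: 5.38
position: [0.4917, -0.0245, 0.1721]
ee_rot: [-0.001, 0.683, 0.731, -0.0]
contact_force: [-0.4, -1.4, -0.4]
width: 0.0003
```

Call:
drive_tool([
  [0,0.03,0.01,0],
  [-0.012,0.0625,0,0],
  [-0.012,0.0625,0,0],
  [-0.012,0.0625,0,0],
  [-0.01,0.0625,0,0],
])

```text
clock: 6.0
position: [0.4463, 0.2535, 0.1829]
ee_rot: [0.0, 0.683, 0.731, 0.001]
contact_force: [1.2, 0.3, 0.2]
width: -0.0002
```

```bash
python3 - <<'E'
from h import *
st()
d=snap('top','t1.png'); cv2.imwrite('pics/t1c.png',cv2.resize(d['color'][195:295,200:380,::-1],None,fx=4,fy=4,interpolation=cv2.INTER_CUBIC))
L('flap_tab','top');L('front_tab','top');L('front_tab','wrist');L('flap_tab','scene')
st()
E
```

```text
6.0 [0.4463 0.2535 0.1829] [0.    0.683 0.731 0.001] [1.2 0.3 0.2] -0.0002 [0.38 0.28 1.82 0.   1.03 0.31]
top flap_tab [([0.492, -0.024, 0.001], 0.85), ([0.707, -0.127, 0.001], 0.61)]
top front_tab []
wrist front_tab []
scene flap_tab [([0.488, 0.033, 0.073], 0.63), ([0.383, -0.157, 0.002], 0.5)]
6.25 [0.4467 0.2513 0.1823] [ 0.     0.682  0.731 -0.   ] [ 1.  -0.7 -0.5] 0.0001 [ 0.38  0.28  1.82 -0.    1.03  0.31]
```

View pics/t1c.png

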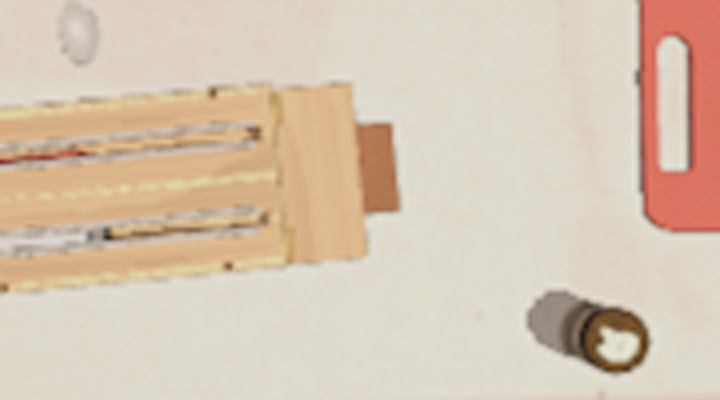

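The flap lies flat: its panel and tab run out to (400,165) in the crop, and flap_tab is measured at (0.492,-0.024,0.001). Next I go behind the front slide's tab.

Call:
drive_tool([
  [-0.004,0.05,0,0],
  [-0.003,0.05,0,0],
  [-0.002,0.04,0,0],
  [0,0,0,0],
  [0,0,0,0],
])

```text
clock: 6.88
position: [0.4384, 0.3894, 0.1818]
ee_rot: [0.0, 0.683, 0.73, -0.001]
contact_force: [-0.9, -0.2, 0.0]
width: 0.0002
```

```bash
python3 - <<'E'
from h import *
st()
snap('wrist','w1.png'); L('front_tab','wrist'); L('back_tab','wrist')
E
```

```text
6.88 [0.4384 0.3894 0.1818] [ 0.     0.683  0.73  -0.001] [-0.9 -0.2  0. ] 0.0002 [ 0.61  0.38  1.66 -0.    1.1   0.54]
wrist front_tab []
wrist back_tab [([0.49, 0.382, 0.072], 0.79)]
```

View pics/w1.png

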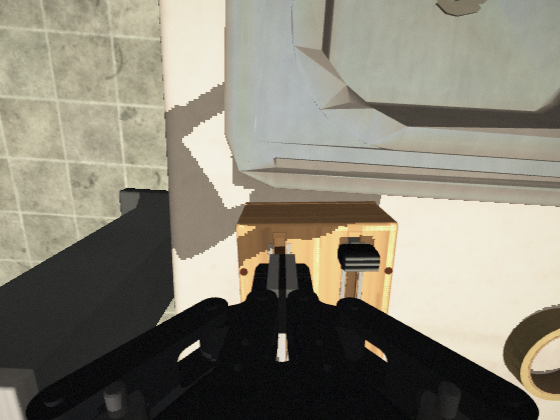

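Wrist view: the fingertips (282,255) line up with the front slot (279,235) and the back tab is clear at (358,253). I descend behind the front tab and start the slide.

Call:
drive_tool([
  [0,0.002,-0.015,0],
  [0,0,-0.015,0],
  [0,0,-0.008,0],
  [0,0,-0.003,0],
  [0,0,0,0],
])

```text
clock: 7.65
position: [0.4379, 0.3933, 0.1406]
ee_rot: [-0.0, 0.683, 0.731, -0.0]
contact_force: [1.3, -0.9, 0.8]
width: -0.0001
```

Call:
drive_tool([
  [0.001,-0.01,0,0],
  [0,-0.01,0,0],
  [0.001,-0.01,0,0],
  [0.001,-0.01,0,0],
  [0,-0.005,0,0],
])

```text
clock: 8.28
position: [0.4412, 0.3474, 0.1411]
ee_rot: [0.0, 0.683, 0.731, 0.0]
contact_force: [-0.2, 0.8, 0.0]
width: 0.0002
```

Call:
drive_tool([
  [0.001,-0.01,0,0],
  [0,-0.01,0,0],
  [0.001,-0.01,0,0],
  [0.001,-0.01,0,0],
  [0,-0.005,0,0],
])

```text
clock: 8.9
position: [0.4443, 0.3028, 0.141]
ee_rot: [0.0, 0.683, 0.731, 0.0]
contact_force: [0.8, 3.5, -0.8]
width: 0.0004
```

3.5 N resistance: the front slide has met the roll. I keep pushing.

Call:
drive_tool([
  [0.0007,-0.01,0,0],
  [0.0007,-0.01,0,0],
  [0.0007,-0.01,0,0],
  [0.0007,-0.01,0,0],
  [0.0007,-0.01,0,0],
])

```text
clock: 9.52
position: [0.4479, 0.2526, 0.1411]
ee_rot: [0.0, 0.683, 0.731, 0.0]
contact_force: [2.6, 3.2, -0.4]
width: -0.0001
```

Call:
drive_tool([
  [0.0007,-0.01,0,0],
  [0.0007,-0.01,0,0],
  [0.0007,-0.01,0,0],
  [0.0007,-0.01,0,0],
  [0.0007,-0.01,0,0],
])

```text
clock: 10.15
position: [0.4511, 0.2027, 0.1411]
ee_rot: [0.0, 0.683, 0.731, 0.0]
contact_force: [2.5, 4.3, -0.2]
width: -0.0004
```

Call:
drive_tool([
  [0.0007,-0.01,0,0],
  [0.0007,-0.01,0,0],
  [0.0007,-0.01,0,0],
  [0.0007,-0.01,0,0],
  [0.0007,-0.01,0,0],
])

```text
clock: 10.78
position: [0.4543, 0.1527, 0.141]
ee_rot: [-0.0, 0.683, 0.731, 0.0]
contact_force: [2.7, 5.0, 1.8]
width: 0.0001
```

Call:
drive_tool([
  [0.0007,-0.01,0,0],
  [0.0007,-0.01,0,0],
  [0.0007,-0.01,0,0],
  [0.0007,-0.01,0,0],
  [0.0007,-0.008,0,0],
])

```text
clock: 11.4
position: [0.4574, 0.1046, 0.1409]
ee_rot: [-0.0, 0.683, 0.731, -0.0]
contact_force: [0.8, 5.0, 2.6]
width: -0.0001
```

```bash
python3 - <<'E'
from h import *
st()
d=snap('top','t2.png')
for q in ['roll_mid','roll_end_a','front_tab']: L(q,'top')
L('roll_mid','scene')
E
```

```text
11.4 [0.4574 0.1046 0.1409] [-0.     0.683  0.731 -0.   ] [0.8 5.  2.6] -0.0001 [0.08 0.28 1.97 0.   0.9  0.01]
top roll_mid [([0.632, 0.185, -0.004], 0.21)]
top roll_end_a [([0.475, -0.072, 0.023], 0.9)]
top front_tab []
scene roll_mid []
```

Call:
drive_tool([
  [0.0005,-0.008,0,0],
  [0.0005,-0.008,0,0],
  [0.0005,-0.008,0,0],
  [0.0005,-0.005,0,0],
  [0,-0.003,0,0],
])

```text
clock: 12.28
position: [0.4595, 0.0727, 0.1407]
ee_rot: [-0.0, 0.683, 0.731, -0.0]
contact_force: [-1.6, 3.2, -2.0]
width: 0.0001
```

Call:
drive_tool([
  [0,0.01,0.01,0],
  [0,0.0,0.05,0],
  [0,0,0.05,0],
  [0,0,0.03,0],
  [0,0,0,0],
], jaw=0.08)

```text
clock: 12.9
position: [0.4621, 0.0834, 0.2848]
ee_rot: [0.004, 0.682, 0.731, 0.003]
contact_force: [-0.1, 0.4, -0.6]
width: 0.08
```

```bash
python3 - <<'E'
from h import *
st()
d=snap('top','t3.png')
a=cv2.resize(d['color'][195:295,200:340,::-1],None,fx=3.5,fy=3.5,interpolation=cv2.INTER_CUBIC)
e=snap('scene','s3.png')
b=cv2.resize(e['color'][170:330,190:400,::-1],(460,350)); cv2.imwrite('pics/m3.png',cv2.resize(np.hstack([a[:350],b]),(800,300)))
for c in ['top','scene']:
  for q in ['roll_mid','roll_end_a','foil_roll','front_tab']: L(q,c)
  L('foil_roll',c,'find_in')
E
```

```text
12.9 [0.4621 0.0834 0.2848] [0.004 0.682 0.731 0.003] [-0.1  0.4 -0.6] 0.08 [ 0.03  0.13  1.75 -0.    1.25 -0.04]
top roll_mid [([0.466, -0.028, 0.022], 0.61)]
top roll_end_a []
top foil_roll [([0.469, -0.025, 0.003], 0.77)]
top front_tab [([0.729, 0.26, 0.0], 0.75), ([0.717, -0.252, 0.002], 0.73)]
top foil_roll [([0.471, -0.052, 0.041], 0.6)]
scene roll_mid [([0.468, -0.028, 0.024], 0.69), ([0.47, -0.031, 0.006], 0.35)]
scene roll_end_a [([0.473, -0.106, 0.022], 0.85), ([0.467, 0.048, 0.025], 0.56)]
scene foil_roll [([0.47, -0.034, 0.004], 0.72)]
scene front_tab [([0.706, -0.129, 0.003], 0.66), ([0.459, 0.057, 0.069], 0.61)]
scene foil_roll [([0.459, -0.046, 0.036], 0.89)]
```

View pics/m3.png

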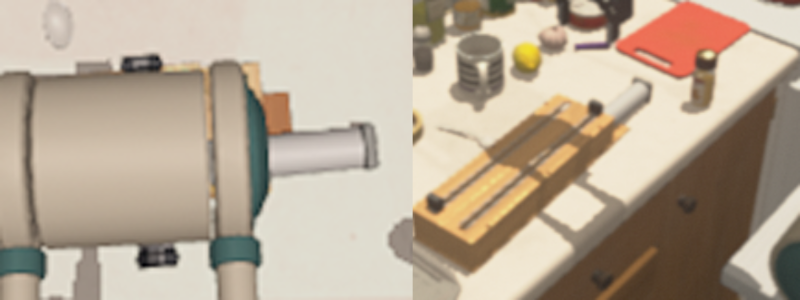

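The roll is out on the open flap, mid at (0.468,-0.029,0.024) from both views and still in line with the lane. Next I move above it.

Call:
drive_tool([
  [0.003,-0.05,-0.01,0],
  [0.002,-0.04,-0.04,0],
  [0.002,-0.023,-0.04,0],
  [0,0,-0.015,0],
  [0,0,0,0],
])

```text
clock: 14.12
position: [0.4662, -0.03, 0.1747]
ee_rot: [-0.001, 0.683, 0.73, -0.001]
contact_force: [0.6, -0.3, 1.4]
width: 0.0797
```

```bash
python3 - <<'E'
from h import *
st()
snap('wrist','w4.png')
for q in ['roll_mid','roll_end_a','foil_roll','red_board']: L(q,'wrist')
E
```

```text
14.12 [ 0.4662 -0.03    0.1747] [-0.001  0.683  0.73  -0.001] [ 0.6 -0.3  1.4] 0.0797 [-0.21  0.23  1.92  0.    0.99 -0.28]
wrist roll_mid [([0.466, -0.03, 0.02], 0.95)]
wrist roll_end_a [([0.462, 0.048, 0.026], 0.85), ([0.472, -0.1, 0.024], 0.55)]
wrist foil_roll [([0.47, -0.027, 0.006], 0.73)]
wrist red_board []
```

View pics/w4.png

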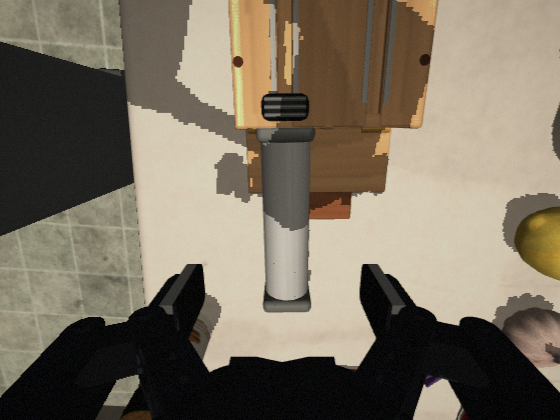

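Wrist view: the roll spans (287,130) to (287,300), wholly out and centred between the fingers (190 / 375). I descend and grip.

Call:
drive_tool([
  [0.001,0,-0.03,0],
  [0,0,-0.03,0],
  [0,0,-0.02,0],
  [0,0,-0.015,0],
  [0,0,0,0],
])

```text
clock: 15.0
position: [0.4678, -0.0295, 0.0807]
ee_rot: [-0.0, 0.682, 0.731, -0.0]
contact_force: [0.3, 0.6, 0.6]
width: 0.0797
```

Call:
drive_tool([
  [0,0,0,0],
  [0,0,0,0],
  [0,0,0,0],
  [0,0,0,0],
  [0,0,0,0],
], jaw=0.02, force=40)

```text
clock: 15.62
position: [0.4684, -0.0299, 0.0818]
ee_rot: [0.001, 0.683, 0.731, 0.0]
contact_force: [-0.7, 0.2, 5.6]
width: 0.0355
```

Call:
drive_tool([
  [0,-0.003,0,0],
  [0,-0.01,0.002,0],
  [0,-0.01,0.005,0],
  [0,-0.01,0.01,0],
  [0,0,0.01,0],
])

```text
clock: 16.25
position: [0.4681, -0.0638, 0.1085]
ee_rot: [0.0, 0.683, 0.73, 0.0]
contact_force: [0.1, 0.5, -5.0]
width: 0.0356
```

```bash
python3 - <<'E'
from h import *
st()
snap('wrist','w5.png')
for c in ['wrist','scene']:
  for q in ['roll_mid','roll_end_a']: L(q,c)
E
```

```text
16.25 [ 0.4681 -0.0638  0.1085] [0.    0.683 0.73  0.   ] [ 0.1  0.5 -5. ] 0.0356 [-0.28  0.33  2.   -0.    0.81 -0.35]
wrist roll_mid [([0.466, -0.064, 0.051], 0.75)]
wrist roll_end_a [([0.467, 0.015, 0.051], 0.94)]
scene roll_mid [([0.468, -0.028, 0.024], 0.69), ([0.47, -0.031, 0.006], 0.35)]
scene roll_end_a [([0.473, -0.106, 0.022], 0.85), ([0.467, 0.048, 0.025], 0.56)]
```

View pics/w5.png

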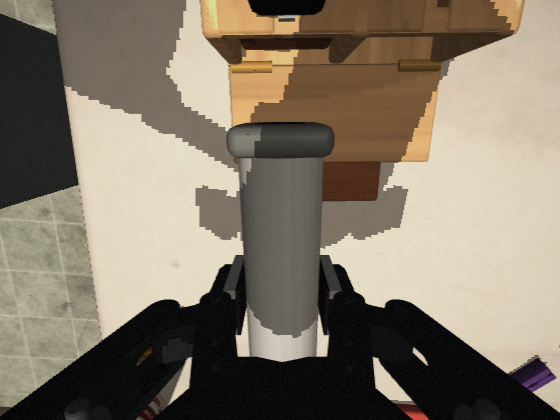

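The roll is held level, with its +y plug at (280,140) and the fingers mid-roll. I lift it over the jar's height and carry it to the board.

Call:
drive_tool([
  [0,0,0.02,0],
  [0,0,0.035,0],
  [0,-0.005,0.035,0],
  [0.01,-0.02,0.02,0],
  [0.015,-0.035,0.005,0],
])

```text
clock: 17.12
position: [0.4931, -0.1221, 0.2242]
ee_rot: [0.001, 0.682, 0.732, 0.001]
contact_force: [0.7, -0.3, -5.8]
width: 0.0358
```

Call:
drive_tool([
  [0.015,-0.045,0,0],
  [0.012,-0.045,0,0],
  [0.01,-0.045,0,0],
  [0,-0.04,0,0],
  [0,-0.025,0,0],
])

```text
clock: 17.75
position: [0.5296, -0.3241, 0.2218]
ee_rot: [-0.001, 0.683, 0.731, -0.0]
contact_force: [0.6, 1.1, -5.7]
width: 0.0355
```

Call:
drive_tool([
  [0,0,-0.03,0],
  [0,0,-0.035,0],
  [0,0,-0.025,0],
  [0,0,-0.01,0],
  [0,0,0,0],
])

```text
clock: 18.38
position: [0.5298, -0.3222, 0.1224]
ee_rot: [-0.001, 0.682, 0.731, 0.0]
contact_force: [-0.2, 0.3, -5.6]
width: 0.0358
```

```bash
python3 - <<'E'
from h import *
st()
snap('wrist','w6.png');snap('scene','s6.png');cams.get_image('top')
for c in ['wrist','scene']:
  for q in ['roll_mid','roll_end_a']: L(q,c)
for c in ['wrist','scene','top']: L('red_board',c)
E
```

```text
18.38 [ 0.5298 -0.3222  0.1224] [-0.001  0.682  0.731  0.   ] [-0.2  0.3 -5.6] 0.0358 [-0.66  0.49  1.65  0.    1.   -0.73]
wrist roll_mid [([0.526, -0.321, 0.06], 0.73)]
wrist roll_end_a []
scene roll_mid [([0.529, -0.321, 0.065], 0.63), ([0.729, 0.258, -0.004], 0.31)]
scene roll_end_a [([0.53, -0.239, 0.067], 0.62), ([0.533, -0.398, 0.061], 0.53)]
wrist red_board []
scene red_board [([0.534, -0.322, -0.002], 0.83)]
top red_board [([0.529, -0.32, -0.002], 0.56)]
```

View pics/w6.png

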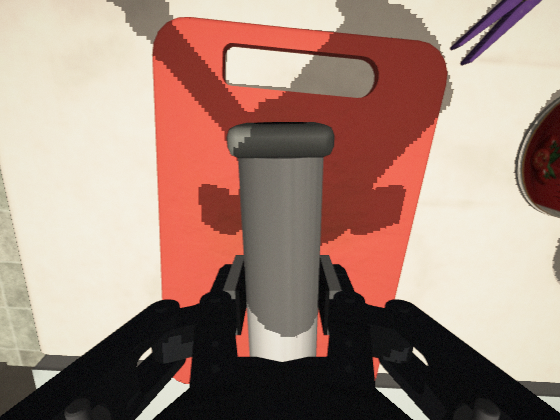

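The roll is centred over the board: its plug at (280,140) is below the handle hole at row 70, with board on both sides. Now I lower it and feel for contact.

Call:
drive_tool([
  [0,0,-0.012,0],
  [0,0,-0.01,0],
  [0,0,-0.005,0],
  [0,0,-0.002,0],
  [0,0,0,0],
])

```text
clock: 19.5
position: [0.53, -0.3228, 0.0938]
ee_rot: [-0.0, 0.683, 0.731, 0.0]
contact_force: [0.0, 0.2, -4.5]
width: 0.0356
```

Call:
drive_tool([
  [0,0,-0.001,0],
  [0,0,-0.001,0],
  [0,0,-0.001,0],
  [0,0,0,0],
  [0,0,0,0],
])

```text
clock: 20.12
position: [0.53, -0.3228, 0.091]
ee_rot: [0.0, 0.683, 0.731, 0.0]
contact_force: [0.4, 1.1, -3.4]
width: 0.0353
```

Call:
drive_tool([
  [0,0,-0.001,0],
  [0,0,-0.001,0],
  [0,0,0,0],
  [0,0,0,0],
  [0,0,0,0],
])

```text
clock: 20.75
position: [0.53, -0.3225, 0.0894]
ee_rot: [0.0, 0.683, 0.731, 0.0]
contact_force: [-1.9, 4.7, 4.0]
width: 0.0356
```

Contact felt. I release gently and retreat upwards.

Call:
drive_tool([
  [0,0,0,0],
  [0,0,0,0],
  [0,0,0,0],
  [0,0,0,0],
  [0,0,0,0],
], jaw=0.07)

```text
clock: 21.38
position: [0.53, -0.3229, 0.0889]
ee_rot: [0.0, 0.683, 0.731, 0.0]
contact_force: [-0.3, 0.1, 0.0]
width: 0.0701
```

Call:
drive_tool([
  [0,0,0.02,0],
  [0,0,0.04,0],
  [0,0,0.05,0],
  [0,0,0.05,0],
  [-0.05,0.03,0.05,0],
])

```text
clock: 22.0
position: [0.4911, -0.2999, 0.2916]
ee_rot: [0.002, 0.683, 0.731, 0.0]
contact_force: [0.0, 0.2, -0.5]
width: 0.07
```

Call:
drive_tool([
  [-0.05,0.06,0.02,0],
  [-0.05,0.06,0,0],
  [-0.03,0.05,0,0],
  [0,0,0,0],
  [0,0,0,0],
])

```text
clock: 22.62
position: [0.3809, -0.1542, 0.3057]
ee_rot: [0.001, 0.682, 0.731, 0.0]
contact_force: [0.4, -0.7, 0.2]
width: 0.0699
```

```bash
python3 - <<'E'
from h import *
st()
d=snap('top','t7.png'); e=snap('scene','s7.png')
for c in ['scene','top']:
  for q in ['roll_mid','roll_end_a','foil_roll','red_board','flap_tab','spice_jar']: L(q,c)
m=np.hstack([d['color'][130:300,200:470],cv2.resize(e['color'][120:330,180:420],None,fx=170/210,fy=170/210)])[:,:,::-1]
cv2.imwrite('pics/m7.png',cv2.resize(m,None,fx=1.7,fy=1.7))
E
```

```text
22.62 [ 0.3809 -0.1542  0.3057] [0.001 0.682 0.731 0.   ] [ 0.4 -0.7  0.2] 0.0699 [-0.55  0.02  1.81 -0.    1.3  -0.62]
scene roll_mid [([0.525, -0.323, 0.029], 0.71)]
scene roll_end_a [([0.528, -0.239, 0.028], 0.85), ([0.535, -0.397, 0.029], 0.66)]
scene foil_roll [([0.532, -0.324, 0.01], 0.57)]
scene red_board [([0.535, -0.325, 0.003], 0.9)]
scene flap_tab [([0.492, -0.028, 0.004], 0.64), ([0.531, -0.323, 0.011], 0.39)]
scene spice_jar [([0.384, -0.156, 0.001], 0.73)]
top roll_mid [([0.529, -0.322, 0.03], 0.82)]
top roll_end_a [([0.542, -0.396, 0.032], 0.97), ([0.524, -0.25, 0.029], 0.58)]
top foil_roll [([0.53, -0.32, 0.01], 0.72)]
top red_board [([0.529, -0.322, -0.0], 0.66), ([0.692, -0.035, -0.003], 0.66)]
top flap_tab [([0.521, -0.247, 0.032], 0.72), ([0.525, -0.321, 0.0], 0.53)]
top spice_jar [([0.384, -0.154, -0.004], 0.71)]
```

View pics/m7.png

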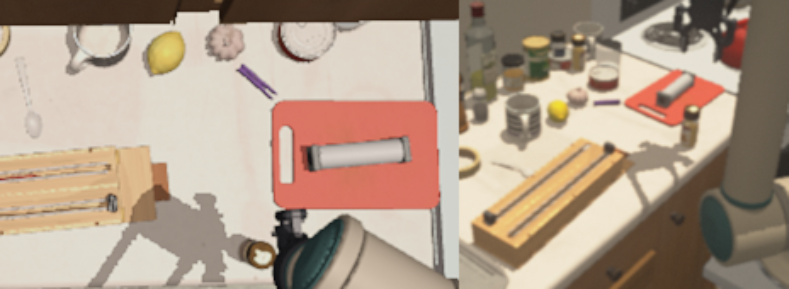

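The roll lies flat in the middle of the board, at (360,153) in the left half of the picture. The flap is open flat and nothing else has moved. I hand in.

```bash
python3 -c "
from h import *
print(manip.sign_off())"
```

```text
the job is handed in; nothing more can be done
None
```

The job is handed in: the foil roll lies flat on the red board, and the flap is left fully open. It took about 23 s of robot time.

- **Flap:** I pushed it outward by its tab and it fell flat. Its tab was last measured at (0.492, -0.028, 0.004).
- **Finding the roll:** The top picture already showed silver through the front lane's slot, so I started with the front slide. It met the roll, the resistance rising from about 1 N to 3.5–5 N. I did not feel along the back lane.
- **Moving the roll:** I pushed it wholly out onto the flap and gripped it at its middle. I then lowered it to the board until contact was felt, opened the fingers and moved clear.
- **Final checks:** Both cameras put the roll's middle within about 10 mm of the board's centre, at about 0.03 m height, so it lies flat with both ends on the board. The board and the spice jar are where they started to within measuring error. The other things looked unmoved.
- **Disagreement:** In the last top view the network placed flap_tab on the roll's end. That is a false detection: the scene camera and the picture both show the flap lying open. The front slide is left at the mouth end of its lane.

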